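# Release the tablet counter's latch with the long T-key

### The arm

A 7-joint arm with a two-finger parallel gripper is mounted at the origin on the work surface. World frame = base frame: x ahead of the robot, y to its left, z up, the work surface at z = 0. Lengths are in mm, angles in rad, forces in N, time in s.
With the tool pointing down it reaches from about 350 to 900 mm from the base axis. Payload 19.9 kg.
Tool frame: the origin (TCP) lies at the very end of the fingers, on their centre line; the grasp point (between the pads) lies 19 mm behind it; y points along the fingers, z is the direction in which the jaws open and shut, and the axes are right-handed (so a half turn about y gives the same grasp; the last joint's range is limited). The gripper opens to 94 mm and grips with 3 to 60 N. Pads are 16 mm wide; open, the fingers measure 119 mm over their backs; the gripper's body (75 mm by 177 mm) begins 78 mm behind the grasp point.
Start: joints at [-1.254, 0.417, -0.01, 1.614, 0.005, 1.111, -0.053], TCP at [219.458, 585.178, 172.125] pointing down, gripper open.
Joint ranges: [-2.81, 2.81], [-0.39, 2.02], [-1.27, 1.25], [0.06, 2.57], [-1.19, 4.33], [0.19, 2], [-2.82, 2.82]. Speed limits (rad/s): [1.89, 1.89, 2.39, 2.39, 3.01, 3.01, 3.01].

### API

Orientations are given as [roll, pitch, yaw] about the fixed x, y, z axes, in that order (R = Rz(yaw) Ry(pitch) Rx(roll)).
In Python, from cell import env gives the robot as it stands. Calls block until the motion is done:
- env.move_to(position, orientation): joint-space move of the TCP to a pose.
- env.move_straight(position, attitude=None, rate=150): straight line of the TCP; attitude=None keeps the orientation; rate is the mean speed in mm/s.
- env.set_joints(angles): joint-space move.
- env.open_gripper() and env.grasp(f_grip=None): open the fingers fully, or close them until they stop; f_grip is the grip in N (None keeps the last).
- env.dwell(seconds).
- env.solve_ik(position, orientation): joint angles nearest the present ones, or None.
- env.read_state(): the state.
- env.get_image(name): name is "scene" or "top" or "wrist"; returns a dict with "color" (480x640x3 uint8, red, green, blue), "depth" (480x640 float32, mm along the optical axis (not along the pixel's ray), 0 where there is no reading), "intrinsics" (3x3 intrinsics, pixels), "xyz" and "attitude" of the camera in the world. Camera axes: x right, y up, looking along -z (the intrinsics and any distortion apply to the point x, -y, -z); pixel columns grow to the right and rows downward; lengths in mm; the calibration is good to about 2 mm. A picture is of the moment at which its call begins.
A pose or a line that the arm cannot do raises env.MotionError and nothing moves.
- env.job_done(): hands the job in, once; it reports no verdict.
The state is a dict: "time": time; "q": joint angles; "qd": joint speeds; "effort": joint torques, N m; "tcp_pos": TCP position; "eef_rot": TCP orientation; "wrist_force": force on the tool from outside, world axes, zero at the start; "ft_torque": the same for the moment, N m; "grip_width": finger opening in mm.
Only numpy, scipy, OpenCV 4.12 (cv2) and the standard library are available. Lean on these libraries where they do the work, as an engineer would, in place of code of your own. Each camera call takes 0.05 s, during which the arm holds its last target. There are 200 camera calls.

### The job

The tablet counter is locked by a latch deep down its key well. Take the T-key out of its stand, lower it gently down the well, feel for the square stem at the bottom until the key drops fully home on it, and turn it clockwise, without forcing, until the latch arm has swung all the way to its stop. Then draw the key out and set it gently back in its stand, upright and fully down; work the latch only with the key and leave the bottles and the loose cap where they are.

Things in the scene. Friction and masses are not known exactly. Their poses are not given: they have to be found in the camera images.
- key_bar (a point): Centre of the cross bar of the steel T-key, which stands upright in its stand. Bar 90 mm long (this frame's x), 14 mm wide (y), 14 mm high, grasped across its width from above. Below it runs a rod of 12 mm diameter; the mouth of the square socket is 165 mm below this point. z is up along the key. Key about 0.32 kg.
- key_tip (a point): Centre of the mouth of the T-key's socket, the bottom of the key. Socket outside 26 mm square, inside 19 mm square and 24 mm deep, its sides parallel to the key's x and y, so it fits the stem in four ways a quarter turn apart.
- key: The whole T-key; origin at the socket mouth (bottom), x along the cross bar, z up along the rod.
- stand: Fixed grey key stand, 70 mm square block on a 90 mm square foot, 80 mm high, origin under its centre. A round well of 43 mm diameter opens upward in its centre, 72 mm deep.
- stand_floor (a point): Centre of the floor of the stand's well, 8 mm above the table and 72 mm below the stand's top. The key stands on it.
- counter: Fixed white tablet counter, casing 130 mm square and 130 mm high, origin under its centre, z up; the latch arm comes out on its +x side. In the middle of the top is the key well, a straight round shaft of 43 mm diameter.
- well_mouth (a point): Centre of the mouth of the key well, on the counter's top face, 130 mm above the table; x and y as the counter's.
- well_floor (a point): Point on the well's axis 116 mm below its mouth, level with the round collar at the foot of the stem, on which the key rests when fully home. Axes as the counter's; they do not turn with the stem.
- stem_shoulder (a point): Point on the well's axis level with the flat shoulders of the unpressed steel stem, 16 mm above well_floor. Stem 17 mm square, topped by a centring cone (16 mm base, 6 mm high). It is sprung: it sinks up to 6 mm, 1 N at first and 7 N fully down, then hard. A key out of line rides on the shoulders; within about 7 degrees of in line it drops 16 mm down to the collar. Axes as the counter's.
- well_axis (a point): Point half-way down the well on its axis, axes as the counter's. The stem's own turn is not reported: it was fitted without regard to the latch arm, so its sides may stand at any angle to the arm and must be found by feel. Turning the stem clockwise turns the latch by as much, through a springy coupling (0.6 N m/rad).
- latch (a joint): Angle of the latch arm (rad), clockwise seen from above from the counter's +x axis: up to 0.12 is locked, 0.75 is released, at its stop. Moving it takes about 0.09 N m; it stays where left. By play and the springy coupling the key turns up to about 0.4 rad before the arm moves, and at the stop can wind on about 0.2 rad before it gets hard.
- latch_tip (a point): Outer end of the flat steel latch arm, 12 mm wide, 12 mm above the table, 90 mm from the well's axis, sticking out about 30 mm on the counter's side.
- white_bottle: Loose white bottle, 48 mm diameter, 85 mm high, standing; origin under its centre. Bystander.
- sage_bottle: Loose grey-green bottle with a black cap, 52 mm diameter, 95 mm high, standing; origin under its centre. Bystander.
- loose_cap: Loose black bottle cap, 42 mm diameter, 18 mm high, lying flat; origin under its centre. Bystander.
Not all that is in view belongs to the job. There is more than one size of the key; the job needs the smaller. There is more than one size of the counter; the job needs the smaller.

How it is judged:
By the outcome, as a careful person would: the job done as asked, in the order asked, and still so for the second after the job is handed in, with the robot touching nothing.
It also fails if it takes over 72 s, if anything falls off the work surface, if the arm or the gripper's body presses on something with over 40 N, if the wrist force passes 120 N, or if a joint passes its speed limit or range.

## Working session

There is one attempt and no reset: what is moved stays moved. The work goes in short steps, each a Python script; the robot and the scene stay as the last script left them, time stands still between calls to the robot, and variables do not carry over. Pictures are saved under pics/ and viewed, about 8 in all and at most 12, crops included, and the job is handed in when it is done.

```bash
ls; mkdir -p pics; python3 - <<'E'
from cell import env
import cv2,numpy as np
for n in ("scene","top"):
    d=env.get_image(n); np.savez(f"{n}.npz",**d)
    cv2.imwrite(f"pics/{n}.png",d["color"][:,:,::-1]); print(n,d["intrinsics"].tolist(),d["xyz"],d["attitude"],[k for k in d])
print(env.read_state())
E
```

```text
pics
scene [[604.9851091936877, 0.0, 325.1530507374675], [0.0, 604.9851091936877, 229.03612203082835], [0.0, 0.0, 1.0]] [936.34080765 599.23615992 958.30245115] [ 0.72908769 -0.01050587  2.567797  ] ['color', 'depth', 'intrinsics', 'xyz', 'attitude']
top [[537.4110398571376, 0.0, 323.1729006430388], [0.0, 537.4110398571376, 229.33539346095273], [0.0, 0.0, 1.0]] [ 466.51636758   -1.57460772 1188.14715439] [ 0.04306347 -0.01022352 -1.58906181] ['color', 'depth', 'intrinsics', 'xyz', 'attitude']
{'time': 0.1, 'q': array([-1.2534788 ,  0.41791348, -0.01031058,  1.61409395,  0.00470242,
        1.1107532 , -0.05300204]), 'qd': array([ 0.00124975, -0.00102501,  0.00042907, -0.0006464 ,  0.00152906,
       -0.00119329, -0.00157848]), 'effort': array([ 2.05452365e-03, -8.52591777e+01,  6.41026273e-01, -4.26693714e+01,
       -4.87869303e-02,  1.63230667e-02,  1.09994724e-04]), 'tcp_pos': array([219.35357999, 584.82869825, 171.59677161]), 'eef_rot': array([-1.57193722e+00, -8.71652085e-05, -3.58803608e-01]), 'wrist_force': array([-0.17078918,  0.18013458,  0.28831665]), 'ft_torque': array([ 0.0002376 , -0.00756068,  0.06803002]), 'grip_width': 94.21572634675483}
```

View pics/scene.png

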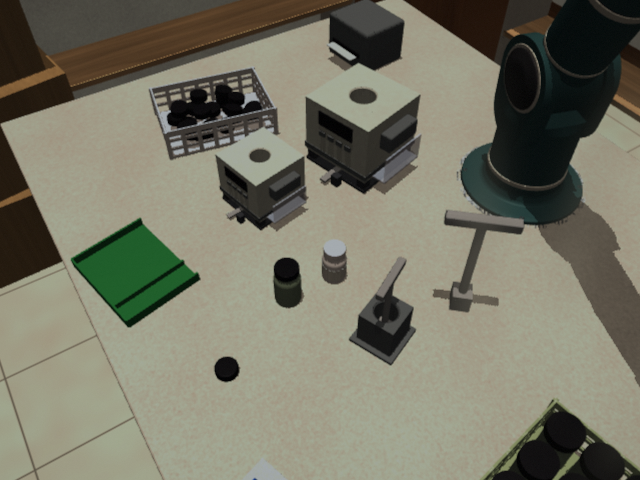

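View pics/top.png

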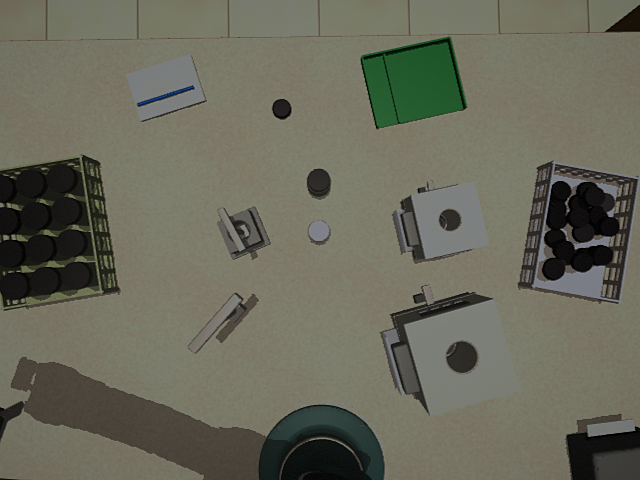

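The scene view shows the small key in its stand at (385,320) and the small counter at (262,175), with its arm at (235,213). In the top view the small key bar runs from (222,210) to (245,248), the small counter's hole is at (450,220), and its arm is at about (430,187). Next I'll measure these.

```bash
cat > h.py <<'E'
import numpy as np,cv2
from scipy.spatial.transform import Rotation as R
def cam(d):
    return d["intrinsics"],np.array(d["xyz"]),R.from_euler("xyz",d["attitude"]).as_matrix()
def ray(d,uv):
    K,c,A=cam(d); uv=np.atleast_2d(uv).astype(float)
    v=np.c_[(uv[:,0]-K[0,2])/K[0,0],-(uv[:,1]-K[1,2])/K[1,1],-np.ones(len(uv))]
    return c,v@A.T
def onplane(d,uv,z):
    c,v=ray(d,uv); return c+v*((z-c[2])/v[:,2])[:,None]
def cloud(d):
    v,u=np.mgrid[:480,:640]; c,r=ray(d,np.c_[u.ravel(),v.ravel()])
    return (c+r*d["depth"].ravel()[:,None]).reshape(480,640,3)
E
python3 - <<'E'
from h import *
for n in("top","scene"):
    d=dict(np.load(n+".npz")); P=cloud(d); Z=P[...,2]*(d["depth"]>0)
    print(n,"table z",np.median(Z[(Z>-20)&(Z<20)]))
    def comps(lo,hi,zp,mn):
        m=((Z>lo)&(Z<hi)).astype(np.uint8); k,l,s,c=cv2.connectedComponentsWithStats(m)
        for i in range(1,k):
            if s[i,4]>mn and s[i,4]<8000:
                q=(l==i).astype(np.uint8); cs,hh=cv2.findContours(q,cv2.RETR_CCOMP,cv2.CHAIN_APPROX_NONE)
                j=max(range(len(cs)),key=lambda a:cv2.contourArea(cs[a]))
                w=onplane(d,cs[j][:,0],zp)[:,:2].astype(np.float32)
                r=cv2.minAreaRect(w); print(lo,"px",c[i].round(),s[i,4],"rect",np.round(r[0],1),np.round(r[1],1),round(r[2],1),"z",np.median(Z[l==i]).round(1))
                for a in range(len(cs)):
                    if hh[0][a][3]==j and len(cs[a])>20:
                        e=cv2.fitEllipse(onplane(d,cs[a][:,0],zp)[:,:2].astype(np.float32)); print("   hole",e)
    comps(120,140,130,300); comps(172,190,180,60); comps(74,86,80,100); comps(88,102,95,60)
    # bystanders / bar: dark cap
E
```

```text
top table z -0.09464480129634012
120 px [449. 220.] 4009 rect [ 526.9 -262.8] [130.9 132.4] 11.4 z 129.4
   hole ((526.2955322265625, -262.7540588378906), (42.26982879638672, 44.03746795654297), 85.51384735107422)
172 px [231. 229.] 374 rect [513.3 159.4] [89.9 14.8] 27.8 z 179.1
172 px [334. 465.] 255 rect [ 75.  -27.1] [141.   13.9] 72.3 z 181.5
74 px [ 94. 225.] 321 rect [533.9 457.7] [288.1   9.3] 8.5 z 80.3
74 px [588. 231.] 1188 rect [ 501.  -558.6] [193.6 268.5] 78.7 z 78.9
   hole ((499.71807861328125, -558.7425537109375), (201.19473266601562, 311.1093444824219), 78.68647766113281)
74 px [248. 227.] 428 rect [519.2 145. ] [71.2 40.5] 25.7 z 79.5
74 px [227. 238.] 254 rect [502.3 185.7] [70.2 18.3] 25.8 z 79.5
74 px [319. 231.] 263 rect [510.8  -5.1] [41.3 41.3] 89.0 z 83.8
74 px [601. 450.] 231 rect [  58.1 -579.5] [ 58.9 135. ] 35.1 z 80.0
74 px [321. 448.] 155 rect [62.  -5.6] [148.1  47.5] 85.6 z 80.5
88 px [ 82. 171.] 113 rect [635.4 472. ] [88.3 30.8] 25.6 z 90.1
88 px [ 34. 164.] 140 rect [656.7 574.4] [  4.7 135.3] 8.7 z 90.1
88 px [319. 179.] 396 rect [615.5  -5.9] [4
[... 2081 characters left out ...]
  39.5 -579.5] [119.6 204.3] 47.6 z 94.7
88 px [345. 147.] 335 rect [ 333.7 -248.4] [ 62.  187.3] 15.6 z 95.2
88 px [403. 150.] 187 rect [ 239.7 -148.1] [135.2  13. ] 15.0 z 96.2
88 px [526. 168.] 395 rect [47.1 28.4] [ 84.1 165.8] 31.9 z 95.0
88 px [261. 187.] 382 rect [ 570.  -222.6] [ 80.1 183.5] 43.0 z 95.1
88 px [286. 268.] 442 rect [620.8  -1. ] [48.2 45.3] 58.8 z 93.7
88 px [556. 406.] 75 rect [409.7 446.4] [23.4 34.4] 60.2 z 89.3
88 px [511. 448.] 219 rect [506.  457.8] [150.4   4.2] 8.6 z 89.5
88 px [557. 445.] 163 rect [449.5 489. ] [25.3 54.5] 15.6 z 96.6
88 px [522. 469.] 88 rect [520.3 486.9] [39.  11.8] 77.0 z 96.6
88 px [584. 469.] 97 rect [443.8 533.6] [38.5 12.6] 64.0 z 96.7
```

```bash
python3 - <<'E'
from cell import env
from h import *
d=dict(np.load("top.npz"));P=cloud(d)
Z=P[...,2]; print("big key top z",np.percentile(Z[290:355,185:245],99), "arm",onplane(d,[[430,187],[425,183],[437,183]],12).round())
for p in ((513.3,159.4,300),(526.5,-262.8,300),(526.5,-262.8,160)):
  for yaw in range(-180,181,20):
    q=env.solve_ik(list(p),[-np.pi/2,0,np.radians(yaw)])
    print(p,yaw,None if q is None else np.round(q,2).tolist())
E
```

```text
big key top z 243.37727941999822 arm [[ 606. -252.   12.]
 [ 615. -241.   12.]
 [ 615. -267.   12.]]
(513.3, 159.4, 300) -180 [-0.92, 0.19, 0.65, 1.68, -0.12, 1.32, -1.82]
(513.3, 159.4, 300) -160 [-0.89, 0.18, 0.62, 1.68, -0.11, 1.32, -1.47]
(513.3, 159.4, 300) -140 [-0.84, 0.18, 0.56, 1.67, -0.1, 1.32, -1.14]
(513.3, 159.4, 300) -120 [-0.83, 0.18, 0.55, 1.67, -0.09, 1.32, -0.79]
(513.3, 159.4, 300) -100 [-0.81, 0.17, 0.53, 1.67, -0.09, 1.32, -0.45]
(513.3, 159.4, 300) -80 [-0.77, 0.17, 0.47, 1.67, -0.08, 1.32, -0.11]
(513.3, 159.4, 300) -60 [-0.72, 0.17, 0.41, 1.67, -0.07, 1.32, 0.23]
(513.3, 159.4, 300) -40 [-0.67, 0.17, 0.36, 1.67, -0.06, 1.32, 0.57]
(513.3, 159.4, 300) -20 [-0.62, 0.16, 0.3, 1.67, -0.05, 1.32, 0.91]
(513.3, 159.4, 300) 0 [-0.6, 0.16, 0.28, 1.67, -0.05, 1.32, 1.26]
(513.3, 159.4, 300) 20 [-0.57, 0.16, 0.24, 1.67, -0.04, 1.32, 1.6]
(513.3, 159.4, 300) 40 [-0.54, 0.16, 0.2, 1.67, -0.03, 1.32, 1.94]
(513.3, 159.4, 300) 60 [-0.5, 0.16, 0.17, 1.66, -0.03, 1.32, 2.29]
(513.3, 159.4, 300) 80 [-0.47, 0.16, 0.12, 1.66, -0.02, 1.32, 2.63]
(513.3, 159.4, 300) 100 [0.52, 0.3
[... 2265 characters left out ...]
.1, 1.97]
(526.5, -262.8, 160) 0 [-0.29, 0.53, 0.96, 1.74, -0.48, 1.13, 2.39]
(526.5, -262.8, 160) 20 [-0.35, 0.57, 1.06, 1.75, -0.54, 1.15, 2.8]
(526.5, -262.8, 160) 40 [1.08, 0.51, -0.91, 1.7, 0.44, 1.15, 2.32]
(526.5, -262.8, 160) 60 [1.19, 0.59, -1.08, 1.7, 0.56, 1.2, 2.58]
(526.5, -262.8, 160) 80 [-0.36, 0.59, 1.08, 1.75, -0.56, 1.16, -2.42]
(526.5, -262.8, 160) 100 [-0.36, 0.59, 1.08, 1.75, -0.56, 1.16, -2.07]
(526.5, -262.8, 160) 120 [-0.36, 0.59, 1.08, 1.75, -0.56, 1.16, -1.72]
(526.5, -262.8, 160) 140 [-0.36, 0.59, 1.08, 1.75, -0.56, 1.16, -1.38]
(526.5, -262.8, 160) 160 [-0.26, 0.5, 0.91, 1.74, -0.44, 1.11, -1.13]
(526.5, -262.8, 160) 180 [-0.26, 0.5, 0.9, 1.74, -0.43, 1.11, -0.79]
```

```bash
python3 - <<'E'
from cell import env
from h import *
env.move_straight([219,585,330],rate=250)
env.move_to([495,150,420],[-np.pi/2,0,np.radians(27.8)])
env.dwell(.3)
s=env.read_state();print(s["time"],s["tcp_pos"],s["q"],s["wrist_force"])
d=env.get_image("wrist");np.savez("w1.npz",**d,tcp=s["tcp_pos"],rot=s["eef_rot"]);print(d["intrinsics"],d["xyz"],d["attitude"])
cv2.imwrite("pics/w1.png",d["color"][:,:,::-1])
E
```

```text
3.075 [494.96182691 150.29218578 419.92289564] [-0.6670349   0.08994817  0.34494587  1.49131532 -0.03037738  1.56569329
  1.73314577] [0.3726817  0.66899037 0.18544977]
[[336.20543938   0.         320.78305084]
 [  0.         336.20543938 238.25324795]
 [  0.           0.           1.        ]] [435.88794269 119.51405342 630.98936312] [-2.31902313e-01 -1.48845558e-03  2.05645980e+00]
```

View pics/w1.png

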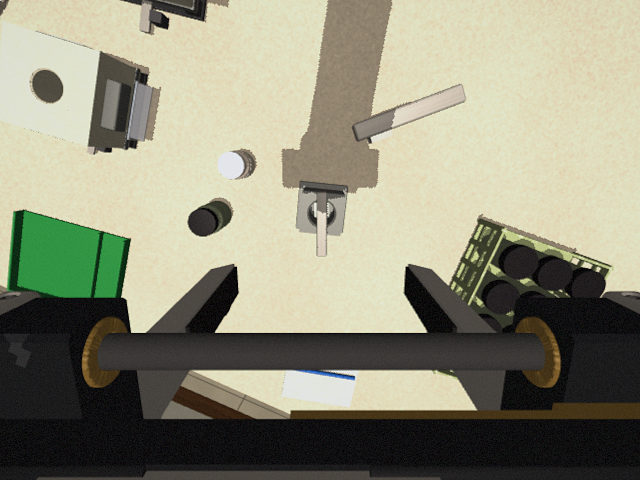

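```bash
python3 - <<'E'
from h import *
d=dict(np.load("w1.npz")); P=cloud(d); Z=P[...,2]*(d["depth"]>0)
print("table",np.median(Z[(abs(Z)<20)]))
for lo,hi,zp in((172,190,180),(72,88,80),(120,140,130)):
    m=((Z>lo)&(Z<hi)).astype(np.uint8); k,l,s,c=cv2.connectedComponentsWithStats(m)
    for i in range(1,k):
        if s[i,4]>150:
            cs,_=cv2.findContours((l==i).astype(np.uint8),cv2.RETR_EXTERNAL,cv2.CHAIN_APPROX_NONE)
            r=cv2.minAreaRect(onplane(d,max(cs,key=len)[:,0],zp)[:,:2].astype(np.float32))
            print(lo,c[i].round(),s[i,4],np.round(r[0],1),np.round(r[1],1),round(r[2],1),np.median(Z[l==i]).round(1))
E
```

```text
table -1.0393834026000377
172 [321. 223.] 695 [512.9 161.1] [88.9 13.9] 28.0 178.4
72 [231. 165.] 610 [511.6  -3. ] [40.7 43.9] 27.8 83.3
72 [307. 212.] 538 [521.3 140.4] [71.4 27.1] 26.2 78.5
72 [335. 213.] 542 [504.  183.8] [72.1 27.8] 28.1 78.4
72 [484. 269.] 588 [460.5 465.9] [145.5  47.7] 9.5 80.6
120 [48. 84.] 8959 [ 525.5 -258.6] [129.7 135.1] 11.6 128.0
```

The wrist view shows the bar at (321,223) and the stand under it. Its position, (512.9,161.1), agrees with the top view to within 2 mm. The scene camera is about 6 mm off from both, so I won't use it for positions. Next: grasp, lift and carry.

```bash
python3 - <<'E'
from cell import env
from h import *
def st(t):
    s=env.read_state();print(t,round(s["time"],2),s["tcp_pos"].round(1),s["eef_rot"].round(3),"F",s["wrist_force"].round(2),"T",s["ft_torque"].round(3),"w",round(s["grip_width"],1));return s
y=np.radians(28); o=[-np.pi/2,0,y]
env.move_to([513,160.3,250],o)
env.move_straight([513,160.3,154],rate=100); st("down")
env.grasp(40); env.dwell(.2); s=st("grasp")
if 12<s["grip_width"]<17:
    env.move_straight([513,160.3,160],rate=30); st("lift6")
    env.move_straight([513,160.3,315],rate=150); st("up")
    env.move_to([526,-262,315],[-np.pi/2,0,0]); env.dwell(.4); s=st("over")
    print(s["q"].round(2))
    d=env.get_image("wrist");np.savez("w2.npz",**d);cv2.imwrite("pics/w2.png",d["color"][:,:,::-1])
    d=env.get_image("top");np.savez("t2.npz",**d);cv2.imwrite("pics/t2.png",d["color"][:,:,::-1])
E
```

```text
down 4.96 [513.4 160.4 154.6] [-1.571e+00 -1.000e-03  4.890e-01] F [-0.18 -0.39 -0.25] T [ 0.02   0.058 -0.009] w 94.3
grasp 6.58 [513.  160.3 154. ] [-1.571 -0.     0.489] F [ 0.28  0.27 -0.19] T [0.038 0.062 0.018] w 0.4
```

```bash
python3 - <<'E'
from cell import env
from h import *
d=env.get_image("wrist");e=env.get_image("scene");np.savez("w2.npz",**d);np.savez("s2.npz",**e)
a=e["color"][180:420,260:580]; a=cv2.resize(a,(533,400)); b=cv2.resize(d["color"],(533,400))
cv2.imwrite("pics/c2.png",np.vstack([a,b])[:,:,::-1][:600] if 0 else np.hstack([cv2.resize(a,(400,300)),cv2.resize(b,(400,300))])[:,:,::-1])
E
```

```text
(no output)
```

View pics/c2.png

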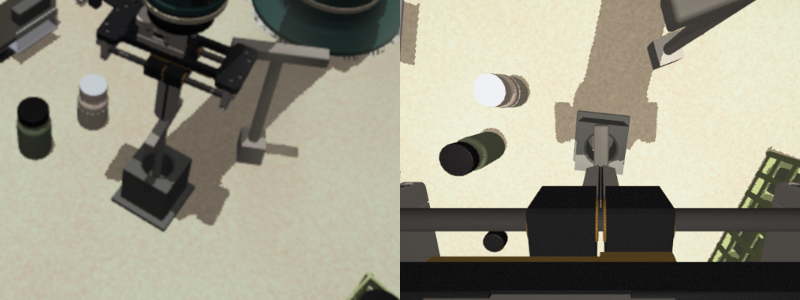

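```bash
python3 - <<'E'
from h import *
for n in("w1","w2","s2","scene"):
    d=dict(np.load(n+".npz")); P=cloud(d); ok=(d["depth"]>0)
    near=ok&(abs(P[...,0]-513)<60)&(abs(P[...,1]-160)<60)
    print(n)
    for z in range(90,300,10):
        q=P[near&(P[...,2]>=z)&(P[...,2]<z+10)]
        if len(q)>5:
            # along bar and across, relative to 513,160.3
            r=q[:,:2]-[513,160.3]; c,s=np.cos(np.radians(28)),np.sin(np.radians(28))
            a=r@[c,s]; b=r@[-s,c]; print(z,len(q),"along",np.percentile(a,[2,50,98]).round(),"across",np.percentile(b,[2,50,98]).round())
E
```

```text
w1
170 670 along [-43.  -2.  44.] across [-6.  1.  8.]
180 25 along [-36.  -1.  40.] across [-3.  4.  6.]
w2
170 1580 along [-44. -26.  -7.] across [-6.  1.  8.]
180 66 along [-40. -10.  -8.] across [-6.  0.  6.]
190 245 along [-10. -10.  -8.] across [-11.   1.  12.]
200 332 along [-10. -10.  -8.] across [-11.   0.  12.]
210 391 along [-10. -10.  -8.] across [-11.   1.  12.]
220 533 along [-10. -10.   5.] across [-11.   0.  12.]
230 234 along [-10. -10.  -8.] across [-11.   1.  12.]
240 138 along [-10.  -9.  -8.] across [-2. -0.  3.]
250 57 along [-10.  -8.  -6.] across [-1.  1.  2.]
270 37 along [3. 6. 9.] across [-1. -1.  2.]
280 1164 along [-34. -28.  -5.] across [-20.  72.  74.]
290 10515 along [-34. -28. -11.] across [-51.  14.  73.]
s2
90 23 along [ 2.  8. 10.] across [-4.  1.  6.]
100 23 along [ 5.  8. 10.] across [-5.  1.  6.]
110 24 along [ 4.  9. 11.] across [-3.  2.  6.]
120 18 along [ 5.  8. 11.] across [-2.  2.  5.]
130 19 along [ 4.  9. 11.] across [-1.  3.  6.]
140 13 along [ 2.  8. 10.] across [2. 4. 6.]
150 8 along [4. 5. 8.] across [4. 5. 6.]
160 31 along [-36.  25.
[... 381 characters left out ...]
]
240 77 along [-3. 11. 14.] across [-12.   2.  12.]
250 69 along [ 9. 12. 13.] across [-12.  -1.  12.]
280 32 along [-20.  31.  36.] across [-73.  13.  23.]
290 350 along [-20.  31.  37.] across [-69.   7.  50.]
scene
90 22 along [ 3.  9. 12.] across [-4.  1.  6.]
100 23 along [ 4.  8. 11.] across [-5.  1.  5.]
110 24 along [ 4.  8. 11.] across [-3.  2.  6.]
120 20 along [ 4.  9. 11.] across [-2.  2.  6.]
130 18 along [ 3.  8. 11.] across [-0.  3.  6.]
140 10 along [ 4.  6. 10.] across [1. 4. 6.]
150 8 along [ 3.  6. 10.] across [3. 5. 6.]
160 27 along [-32.  29.  49.] across [-5.  7.  7.]
170 382 along [-38.   7.  49.] across [-7.  1.  7.]
180 66 along [-33.  12.  45.] across [-6.  2.  7.]
```

```bash
python3 - <<'E'
from h import *
for n in("w2","s2"):
    d=dict(np.load(n+".npz")); P=cloud(d); ok=(d["depth"]>0)
    r=P[...,:2]-[513,160.3]; c,s=np.cos(np.radians(28)),np.sin(np.radians(28))
    a=r@[c,s]; b=r@[-s,c]
    for nm,m in(("wide",(abs(b)>8)&(abs(b)<13.5)&(abs(a)<16)),("mid",(abs(b)<6)&(abs(a+9)<3))):
        z=P[...,2][ok&m]; z=z[(z>100)&(z<260)]; print(n,nm,np.sort(z)[:12].round(1), np.histogram(z,bins=range(140,270,4))[0])
    z=P[...,2][ok&(abs(a)<40)&(abs(b)>20)&(abs(b)<60)]; z=z[z>200]; print("body min",np.percentile(z,[1,5,50]))
E
```

```text
w2 wide [191.3 191.9 191.9 192.5 193.3 193.3 193.4 193.5 193.8 194.1 194.2 194.4] [ 0  0  0  0  0  0  0  0  0  0  0  0  3 23 43 41 41 55 53 57 60 75 70 14
  0  0  0  0  0  0  0  0]
w2 mid [176.9 177.  177.1 177.2 177.2 177.2 177.3 177.4 177.5 177.5 177.5 177.6] [  0   0   0   0   0   0   0   0   0 171   4  17  48  49  60  64  72  66
  78  79  90  87  96  61  49  55  65  34  34   6   0   0]
body min [295.11698041 297.59392072 310.66104321]
s2 wide [192.  194.4 194.6 194.6 194.8 196.1 196.9 197.2 197.6 198.  198.2 199.1] [ 0  0  0  0  0  0  0  0  0  0  0  0  0  5 10 15 13 11 16 13 17 14 12 15
 14 16 18  9 13  8  0  0]
s2 mid [] [0 0 0 0 0 0 0 0 0 0 0 0 0 0 0 0 0 0 0 0 0 0 0 0 0 0 0 0 0 0 0 0]
body min [297.36915985 303.15378827 559.0429336 ]
```

The clouds show the fingers well centred over the bar, but they end at z≈190 when the reported TCP is 154. The body is at ~290, which fits fingers of the stated length. So the real fingertips sit ~36 mm above the reported TCP, and the first grasp closed above the bar without touching it. I'll correct by going 36 mm lower, which stays clear of the stand and body either way.

```bash
cat >> h.py <<'E'
from cell import env
def st(t):
    s=env.read_state();print(t,round(s["time"],2),s["tcp_pos"].round(1),s["eef_rot"].round(3),"F",s["wrist_force"].round(2),"T",s["ft_torque"].round(3),"w",round(s["grip_width"],1));return s
E
python3 - <<'E'
from h import *
env.open_gripper()
env.move_straight([513,160.3,118],rate=80); st("down")
env.grasp(40); env.dwell(.2); s=st("grasp")
if 12<s["grip_width"]<17:
    env.move_straight([513,160.3,124],rate=30); st("lift6")
    env.move_straight([513,160.3,278],rate=150); st("up")
    env.move_to([526,-262,278],[-np.pi/2,0,0]); env.dwell(.4); s=st("over")
    print(s["q"].round(2))
    d=env.get_image("top");np.savez("t2.npz",**d)
d=env.get_image("wrist");np.savez("w3.npz",**d);cv2.imwrite("pics/w3.png",d["color"][:,:,::-1])
E
```

```text
down 8.72 [513.1 160.2 118. ] [-1.571  0.     0.489] F [ 0.48 -1.08  0.38] T [ 0.068 -0.008  0.   ] w 93.5
grasp 10.12 [513.  160.3 118. ] [-1.571  0.     0.489] F [-0.85  0.56 -0.3 ] T [0.077 0.111 0.002] w 13.6
lift6 10.47 [513.1 160.3 124.2] [-1.571 -0.     0.489] F [-0.27  0.26 -1.96] T [ 0.061  0.059 -0.024] w 13.7
up 11.65 [512.6 160.2 277.1] [-1.571e+00  1.000e-03  4.890e-01] F [ 0.35 -0.03 -3.42] T [ 0.11  -0.034  0.028] w 13.4
over 13.61 [ 526.1 -261.8  278. ] [-1.571 -0.     0.   ] F [ 0.21  0.07 -3.89] T [-0.012 -0.01  -0.042] w 13.7
[-0.18  0.34  0.77  1.59 -0.24  1.31  2.19]
```

View pics/w3.png

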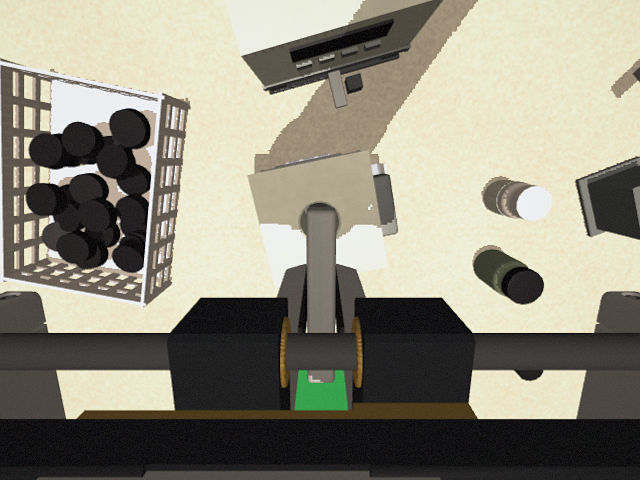

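The wrist view shows the bar gripped centrally (column 321) and the well mouth centred on nearly the same column, (320,215). For the offset along the bar, I'll compare rod and hole within the scene camera, so its bias cancels.

```bash
python3 - <<'E'
from h import *
d=env.get_image("scene");np.savez("s3.npz",**d)
P=cloud(d);ok=d["depth"]>0
c=np.array(d["xyz"]); 
near=ok&(abs(P[...,0]-532)<70)&(abs(P[...,1]+256)<70)
for z in range(130,330,10):
    m=near&(P[...,2]>=z+ (4 if z==130 else 0))&(P[...,2]<z+10); q=P[m]
    if len(q)>4:
        print(z,len(q),"x",np.percentile(q[:,0],[3,50,97]).round(1),"y",np.percentile(q[:,1],[3,50,97]).round(1))
# rod: per-row mid pixels -> rays, intersect with vertical line
K,_,A=cam(d)
vv,uu=np.where(near&(P[...,2]>205)&(P[...,2]<290)&(abs(P[...,0]-532)<15)&(abs(P[...,1]+256)<15))
if len(vv):
    print("rows",vv.min(),vv.max(),"u",uu.min(),uu.max())
cv2.imwrite("pics/s3.png",cv2.resize(d["color"][60:260,160:400],None,fx=2.5,fy=2.5)[:,:,::-1])
d=dict(np.load("w3.npz"));P=cloud(d);Z=P[...,2]*(d["depth"]>0)
for v in (205,212,218,224):
    r=Z[v,230:400]; i=np.where((r<126)|(r>134))[0]+230; print(v,i.min() if len(i) else 0,i[i<330].min() if 0 else "", np.flatnonzero(np.diff(((r>124)&(r<134)).astype(int)))+230)
    e=np.flatnonzero(np.diff(((r>124)&(r<134)).astype(int)))+230.5
    print(onplane(d,np.c_[e,np.full(len(e),v)],130)[:,:2].round(1).tolist())
E
```

```text
160 20 x [518.6 537.5 543.5] y [-272.1 -249.7 -246.8]
170 69 x [518.4 535.2 543.9] y [-268.6 -248.7 -245.6]
180 64 x [518.7 536.  543.8] y [-268.3 -248.2 -244.2]
190 131 x [517.8 534.4 544. ] y [-274.  -254.2 -245.7]
200 25 x [525.5 532.8 536.3] y [-259.6 -256.7 -252.6]
210 26 x [525.4 532.5 537. ] y [-262.2 -255.7 -252. ]
220 23 x [527.  532.7 536.5] y [-259.9 -256.2 -253.4]
230 27 x [525.7 531.8 536.4] y [-259.9 -256.2 -253.4]
240 29 x [527.  532.  536.5] y [-261.8 -256.5 -253.3]
250 26 x [526.3 532.5 536.3] y [-262.8 -256.6 -252.6]
260 30 x [524.8 532.3 535.6] y [-262.1 -256.7 -253.4]
270 25 x [526.6 532.4 536.4] y [-260.4 -256.6 -253. ]
280 30 x [525.7 532.2 536.1] y [-262.2 -257.1 -253.4]
290 32 x [524.5 532.4 536.2] y [-260.8 -257.  -253.4]
300 20 x [525.  532.4 536.3] y [-262.5 -255.7 -252.3]
310 29 x [519.6 536.1 539.2] y [-270.2 -250.5 -243. ]
320 136 x [488.9 533.5 573.4] y [-257.9 -253.2 -240.3]
rows 91 128 u 251 260
205 230  [253 309 328 377]
[[507.3, -333.4], [507.3, -273.4], [507.3, -253.0], [507.3, -200.4]]
212 230  [255 302 335 378]
[[514.9, -331.6], [514.8, -281.0], [514.8, -245.4], [514.8, -199.1]]
218 230  [257 284 285 299 338 379]
[[521.4, -329.7], [521.4, -300.5], [521.4, -299.4], [521.4, -284.3], [521.4, -242.1], [521.4, -197.7]]
224 230  [258 299 338 380]
[[528.0, -328.9], [528.0, -284.4], [528.0, -242.0], [528.0, -196.4]]
```

View pics/s3.png

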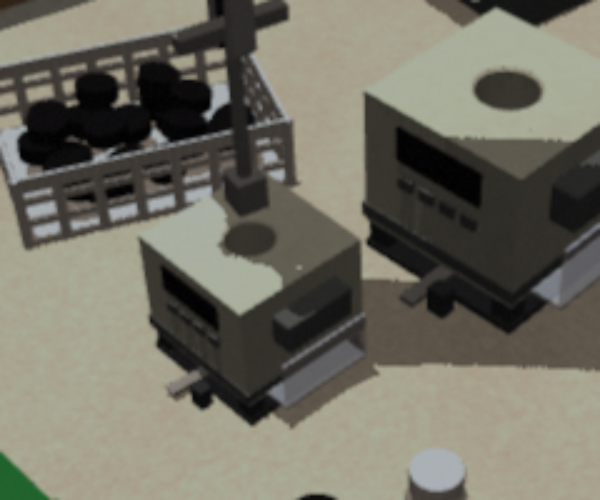

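The key hangs vertically and tip-centred. Both the wrist and top views put the hole at about (526.4,-263.0). Descending with a force guard.

```bash
cat >> h.py <<'E'
XY=[526.4,-263.0]
def F(n=3):
    f=[]
    for _ in range(n): env.dwell(.03); f.append(env.read_state()["wrist_force"])
    return np.mean(f,0)
E
python3 - <<'E'
from h import *
d=dict(np.load("w3.npz"));P=cloud(d);q=P[(d["depth"]>0)&(P[...,2]>325)&(P[...,2]<348)&(abs(P[...,1]+262)<11)&(abs(P[...,0]-526)<50)]
print("bar",len(q),np.percentile(q,[3,50,97],axis=0).round(1).tolist())
env.move_straight([*XY,250],rate=80); env.dwell(.3); t=F(6); np.save("tare.npy",t); print("tare",t.round(2))
for z in list(range(235,149,-15))+[149]+list(np.arange(147,136,-1)):
    env.move_straight([*XY,float(z)],rate=40 if z>149 else 15)
    f=F()-t; print(z,f.round(2),end=" | ")
    if f[2]>2.5 or np.hypot(*f[:2])>4: print("CONTACT");break
st("end")
E
```

```text
bar 4349 [[482.4, -269.5, 332.5], [515.1, -261.9, 338.3], [567.8, -254.6, 341.9]]
tare [ 0.2   0.17 -2.98]
235 [ 0.11  0.08 -0.13] | 220 [ 0.09 -0.41  0.47] | 205 [ 0.35 -0.83 -0.75] | 190 [-0.44  0.08  0.01] | 175 [-0.41  0.48 -0.3 ] | 160 [-0.17 -0.74  0.08] | 149 [-0.38 -0.46 -0.2 ] | 147 [ 0.   -0.52  0.  ] | 146 [-0.63 -0.24 -0.27] | 145 [-0.54  0.07 -0.17] | 144 [-0.58 -0.13 -0.75] | 143 [-0.35 -0.31 -0.09] | 142 [-0.01 -0.31  0.18] | 141 [-0.06 -0.22 -0.16] | 140 [-0.05 -0.3  -0.51] | 139 [ 0.06 -0.14  1.27] | 138 [-0.42 -0.44  1.8 ] | 137 [-0.22 -0.1   3.44] | CONTACT
end 23.38 [ 526.4 -263.   137. ] [-1.571 -0.    -0.   ] F [0.   0.04 0.24] T [ 0.058  0.008 -0.007] w 13.4
```

Contact came at 140, exactly the predicted shoulder height, so I'll rotate clockwise under light pressure and wait for the drop.

```bash
python3 - <<'E'
from h import *
t=np.load("tare.npy"); f0=F()-t; print("start",f0.round(2)); hit=None
for a in range(-6,-97,-6):
    env.move_straight([*XY,137.2],[-np.pi/2,0,np.radians(a)]); s=env.read_state(); f=F()-t
    print(a,round(s["time"],1),f.round(2),s["ft_torque"][2].round(3),end=" | ")
    if f[2]<1.2:
        f=F(4)-t
        if f[2]<1.2: hit=a;break
print("hit",hit)
if hit is not None:
    o=[-np.pi/2,0,np.radians(hit)]
    for z in np.arange(136,123.9,-1.5):
        env.move_straight([*XY,float(z)],rate=20); f=F()-t; print(z,f.round(2),end=" | ")
        if f[2]>6 or np.hypot(*f[:2])>6: print("STOP");break
st("end")
E
```

```text
start [-0.31 -0.41  3.31]
-6 23.7 [ 0.11 -0.46  2.81] 0.012 | -12 24.1 [-0.46 -0.37  2.8 ] 0.027 | -18 24.4 [-0.56 -0.98  2.43] 0.044 | -24 24.8 [-0.12 -1.09  2.81] -0.043 | -30 25.2 [-0.54 -0.48  3.51] 0.014 | -36 25.5 [-0.54 -0.95  3.2 ] 0.043 | -42 25.9 [-0.42 -0.57  3.02] 0.022 | -48 26.2 [-0.12 -0.01  3.  ] 0.021 | -54 26.6 [-0.41 -0.28  2.51] 0.035 | -60 27.0 [ 0.34 -0.11  0.06] 0.017 | hit -60
136.0 [-0.14  0.27  0.3 ] | 134.5 [-0.16  0.45  0.16] | 133.0 [-0.48 -0.14  0.41] | 131.5 [-0.28  0.27  0.9 ] | 130.0 [-0.64 -0.44  0.47] | 128.5 [-0.69 -0.19  0.4 ] | 127.0 [-0.44 -0.12  0.87] | 125.5 [-0.38  0.58  0.5 ] | 124.0 [-0.34  0.46  0.6 ] | end 30.34 [ 526.4 -263.   124. ] [-1.571  0.    -1.047] F [ 0.16  1.3  -3.3 ] T [ 0.047  0.112 -0.056] w 13.5
```

It dropped in at -60°. Next I'll seat it on the collar and turn clockwise, watching the torque.

```bash
python3 - <<'E'
from h import *
t=np.load("tare.npy")
for z in np.arange(123.5,121.4,-.5):
    env.move_straight([*XY,float(z)],rate=10); f=F()-t; print(z,f.round(2),end=" | ")
    if f[2]>1.8: break
z=float(z); T0=np.mean([ (env.dwell(.03),env.read_state()["ft_torque"][2])[1] for _ in range(6)]); print("\nT0",T0.round(3))
a=-60; cnt=0
while a>-60-74:
    a-=6 if a>-90 else 4
    env.move_straight([*XY,z],[-np.pi/2,0,np.radians(a)])
    q=[(env.dwell(.03),env.read_state())[1] for _ in range(4)]
    T=np.mean([s["ft_torque"][2] for s in q])-T0; f=np.mean([s["wrist_force"] for s in q],0)-t
    print(a,round(q[-1]["time"],1),round(T,3),f.round(1),end=" | ")
    if T>.155 or np.hypot(*f[:2])>8 or f[2]>8: print("STOP");break
st("end"); np.save("za.npy",[z,a])
d=env.get_image("scene");np.savez("s4.npz",**d)
cv2.imwrite("pics/s4.png",cv2.resize(d["color"][110:250,180:350],None,fx=4,fy=4,interpolation=cv2.INTER_CUBIC)[:,:,::-1])
E
```

```text
123.5 [-0.61  0.17  1.05] | 123.0 [-0.83 -0.27  1.33] | 122.5 [-0.22  0.4   1.45] | 122.0 [-0.18  0.47  2.02] | 
T0 -0.004
-66 32.3 0.007 [ 0.  -0.2  2.4] | -72 32.7 0.005 [ 0.2 -0.9  2. ] | -78 33.1 0.007 [-0.5  0.3  2.5] | -84 33.5 0.061 [0.3 0.4 1.8] | -90 33.9 0.077 [ 0.7 -0.   2. ] | -94 34.3 0.066 [0.4 0.7 2.1] | -98 34.7 0.083 [0.6 0.3 2.3] | -102 35.0 0.092 [0.6 0.2 1.8] | -106 35.4 0.09 [0.1 0.7 2.1] | -110 35.8 0.104 [1.1 0.3 2.1] | -114 36.2 0.098 [ 0.9 -0.   2.5] | -118 36.6 0.078 [0.6 0.3 2.1] | -122 37.0 0.103 [ 1.1 -0.   2.1] | -126 37.4 0.099 [1.5 0.2 2.2] | -130 37.7 0.157 [1.1 0.1 2. ] | STOP
end 37.73 [ 526.4 -263.   122. ] [-1.571 -0.    -2.267] F [ 1.73 -0.1  -0.78] T [ 0.04  -0.351  0.129] w 13.8
```

View pics/s4.png

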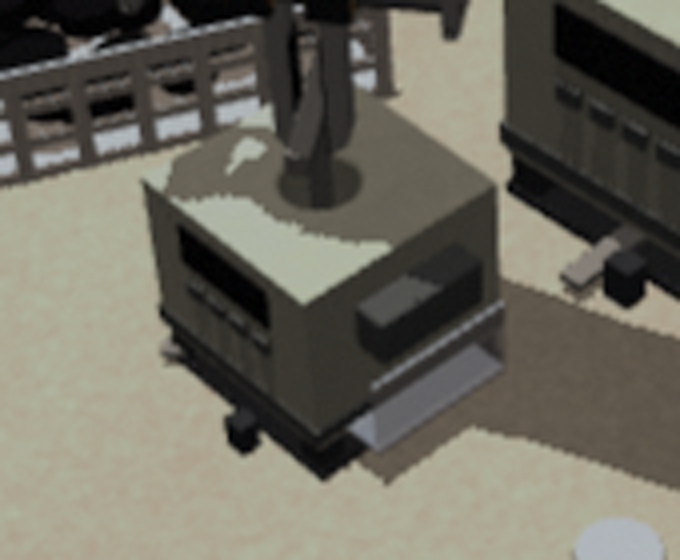

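The arm has swung from beside the block to (168,352) in the crop. One more small step will confirm the torque rise at the stop, then I'll unwind to zero torque and draw the key out.

```bash
python3 - <<'E'
from h import *
t=np.load("tare.npy"); z,a=np.load("za.npy"); z=float(z)
d=dict(np.load("s4.npz")); p=onplane(d,[[221.5,198]],12)[0]-[4.5,1,0]
print("arm tip",p.round(1),"cw deg from +x:",11.4-np.degrees(np.arctan2(p[1]+263,p[0]-526.4)), "r",np.hypot(p[1]+263,p[0]-526.4))
def go(a):
    env.move_straight([*XY,z],[-np.pi/2,0,np.radians(a)])
    q=[(env.dwell(.03),env.read_state())[1] for _ in range(5)]
    T=np.mean([s["ft_torque"][2] for s in q])+.004; print(a,round(T,3),(np.mean([s["wrist_force"] for s in q],0)-t).round(1)); return T
go(a-3)
b=a-3
while b<a+24:
    b+=5
    if go(b)<.015: break
env.move_straight([*XY,140],rate=30); print("140",(F()-t).round(2)); 
env.move_straight([*XY,278],rate=90); env.dwell(.2); print("out",(F(5)-t).round(2)); st("out")
print(env.read_state()["q"].round(2))
d=env.get_image("scene");np.savez("s5.npz",**d)
cv2.imwrite("pics/s5.png",cv2.resize(d["color"][60:250,180:350],None,fx=3,fy=3,interpolation=cv2.INTER_CUBIC)[:,:,::-1])
E
```

```text
arm tip [ 607.1 -304.6   12. ] cw deg from +x: 38.63960195539218 r 90.79445600518441
-133.0 0.177 [1.2 0.2 2.2]
-128.0 0.134 [0.7 0.2 2.5]
-123.0 0.089 [1.1 0.2 2.1]
-118.0 0.04 [1.2 0.1 2.1]
-113.0 0.006 [0.3 0.2 1.9]
140 [-0.5  -0.3   0.05]
out [-0.24  0.14 -0.22]
out 42.77 [ 526.4 -263.   277.9] [-1.571 -0.    -1.972] F [ 0.87  0.45 -2.83] T [-0.05   0.091 -0.012] w 13.8
[-0.43  0.5   1.2   1.6  -0.47  1.37  0.42]
```

View pics/s5.png

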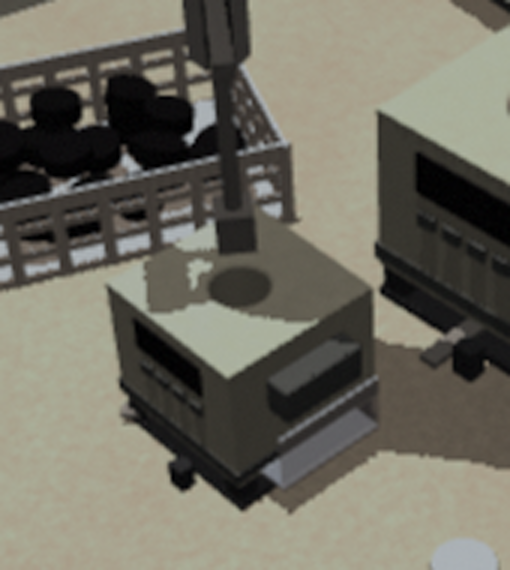

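```bash
python3 - <<'E'
from h import *
for n in("scene","s4","s5","top"):
    d=dict(np.load(n+".npz")); P=cloud(d)-([4.5,1,0] if n!="top" else [0,0,0]); x=P[...,0]-526.4;y=P[...,1]+263
    r=np.hypot(x,y); th=11.4-np.degrees(np.arctan2(y,x)); lx=r*np.cos(np.radians(th))
    m=(d["depth"]>0)&(P[...,2]>6)&(P[...,2]<19)&(r<97)&(lx>66)&(th<55)&(th>-30)
    g=d["color"].max(2)
    for br in (0,90):
        k=m&(g>br)
        o=np.argwhere(k); print(n,br,k.sum(), "th",np.percentile(th[k],[5,50,95]).round(1) if k.any() else "", "r",np.percentile(r[k],[50,98]).round(1) if k.any() else "")
    k=m&(g>90); print(np.c_[np.argwhere(k)[:,::-1],th[k],r[k],P[...,2][k],g[k]].round(0).astype(int).tolist()[:45])
E
```

```text
scene 0 116 th [-17.    0.2   7.6] r [81.3 93.6]
scene 90 47 th [1.7 5.1 8.2] r [79.2 94.1]
[[236, 209, 8, 69, 11, 108], [237, 209, 7, 67, 11, 127], [234, 210, 7, 74, 12, 133], [235, 210, 7, 72, 11, 127], [236, 210, 6, 71, 11, 126], [237, 210, 3, 70, 13, 124], [238, 210, 5, 67, 10, 123], [232, 211, 11, 77, 7, 133], [233, 211, 8, 76, 9, 127], [234, 211, 5, 76, 12, 126], [235, 211, 6, 73, 10, 125], [236, 211, 6, 71, 7, 124], [237, 211, 6, 69, 7, 123], [238, 211, 4, 68, 8, 118], [239, 211, 0, 67, 11, 96], [231, 212, 7, 82, 10, 134], [232, 212, 9, 79, 6, 127], [233, 212, 6, 78, 10, 124], [234, 212, 3, 78, 12, 125], [235, 212, 4, 75, 9, 123], [236, 212, 4, 72, 8, 114], [237, 212, 0, 73, 12, 99], [229, 213, 7, 87, 10, 134], [230, 213, 7, 85, 9, 127], [231, 213, 6, 83, 9, 126], [232, 213, 7, 80, 7, 124], [233, 213, 5, 79, 8, 123], [234, 213, 2, 79, 11, 121], [235, 213, 2, 77, 9, 105], [227, 214, 7, 92, 11, 134], [228, 214, 8, 89, 8, 127], [229, 214, 5, 89, 12, 127], [230, 214, 6, 86, 7, 125], [231, 214, 4, 85, 10, 125], [232, 214, 3, 84, 10, 127], [233, 214, 2, 82, 10, 113], [227, 215, 5, 9
[... 1223 characters left out ...]
, [433, 184, 9, 87, 10, 121], [429, 185, 3, 86, 8, 133], [430, 185, 4, 85, 12, 127], [431, 185, 5, 85, 12, 126], [432, 185, 6, 84, 14, 124], [433, 185, 8, 84, 13, 124], [429, 186, 1, 83, 16, 132], [430, 186, 4, 83, 11, 126], [431, 186, 5, 83, 9, 126], [433, 186, 8, 82, 10, 122], [425, 187, -5, 83, 17, 103], [429, 187, 1, 81, 14, 133], [430, 187, 3, 81, 11, 126], [431, 187, 5, 80, 11, 126], [432, 187, 6, 80, 14, 126], [433, 187, 8, 80, 12, 114], [429, 188, 1, 79, 11, 133], [430, 188, 3, 78, 11, 128], [431, 188, 5, 78, 11, 128], [432, 188, 6, 78, 13, 127], [433, 188, 8, 78, 11, 111], [429, 189, 1, 77, 13, 120], [430, 189, 3, 76, 12, 122], [431, 189, 4, 76, 11, 123], [432, 189, 6, 76, 12, 115]]
```

The arm started at about 5° (0.08 rad) and now reads 40–44°, against 43° at the stop. The torque had also risen clearly above the sliding plateau. Taking the key back now.

```bash
python3 - <<'E'
from h import *
S=[513,160.8]
env.move_to([*S,278],[-np.pi/2,0,np.radians(-152)]); env.dwell(.3); t=F(6); print("tare",t.round(2)); st("over")
ok=True
for z in [205,185,165,145,128,122]+list(np.arange(120,115,-.5)):
    env.move_straight([*S,float(z)],rate=60 if z>128 else 20); f=F()-t; print(z,f.round(2),end=" | ")
    if np.hypot(*f[:2])>4 or (f[2]>3 and z>121): ok=False;print("TROUBLE");break
    if f[2]>1.8: break
st("end")
if ok and z<121:
    env.open_gripper(); st("open")
    env.move_straight([*S,290],rate=150); env.dwell(.3); st("clear")
    for n in("top","scene","wrist"): np.savez("f_"+n+".npz",**env.get_image(n))
    d=dict(np.load("f_top.npz")); w=dict(np.load("f_wrist.npz")); 
    cv2.imwrite("pics/f.png",np.hstack([d["color"][90:390,180:580],cv2.resize(w["color"],(400,300))])[:,:,::-1])
E
```

```text
tare [ 0.03 -0.16 -3.03]
over 44.88 [513.  160.7 278. ] [-1.571 -0.    -2.653] F [-0.35 -0.29 -3.72] T [-0.06   0.092  0.009] w 13.3
205 [ 0.21 -0.05 -0.42] | 185 [-0.27  0.32 -0.25] | 165 [ 0.33  0.04 -0.31] | 145 [-0.17  0.19 -0.02] | 128 [-0.58  0.32 -0.09] | 122 [ 0.13  0.34 -0.52] | 120.0 [ 0.49  0.54 -0.24] | 119.5 [ 0.27 -0.07 -0.17] | 119.0 [-0.31  0.55 -0.49] | 118.5 [-0.42  0.44 -0.35] | 118.0 [0.08 0.25 0.63] | 117.5 [-0.8  -0.3   8.82] | end 51.85 [513.5 160.9 118. ] [-1.571e+00  1.000e-03 -2.653e+00] F [-0.83 -0.68  5.34] T [-0.057  0.406  0.023] w 13.6
open 53.13 [513.  160.8 117.5] [-1.571  0.    -2.653] F [-0.11  0.3   0.5 ] T [-0.024  0.18  -0.048] w 94.1
clear 54.73 [512.9 160.7 289.8] [-1.571 -0.    -2.653] F [0.58 0.72 0.25] T [-0.058  0.085 -0.006] w 93.8
```

View pics/f.png

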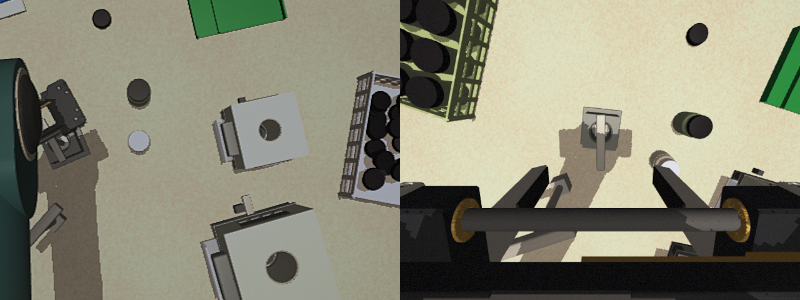

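The final views show the key standing in its stand (wrist half, (600,140)) and the bottles and cap in place. I'll check the numbers before handing in.

```bash
python3 - <<'E'
from h import *
d=dict(np.load("f_top.npz")); P=cloud(d); x=P[...,0]-526.4;y=P[...,1]+263
r=np.hypot(x,y); th=11.4-np.degrees(np.arctan2(y,x)); lx=r*np.cos(np.radians(th))
k=(d["depth"]>0)&(P[...,2]>5)&(P[...,2]<20)&(r<97)&(lx>65.5)&(th>20)&(th<60)&(d["color"].max(2)>90)
print("arm",k.sum(),np.c_[np.argwhere(k)[:,::-1],th[k],r[k],P[...,2][k]].round(0).astype(int).tolist())
d0=dict(np.load("top.npz"))
for nm,b in (("bottles/cap diff",(slice(90,250),slice(265,345))),):
    print(nm,(abs(d["color"][b].astype(int)-d0["color"][b]).max(2)>40).sum())
d=dict(np.load("f_wrist.npz"));P=cloud(d);ok=(d["depth"]>0)
q=P[ok&(abs(P[...,0]-513)<60)&(abs(P[...,1]-160)<60)&(P[...,2]>168)&(P[...,2]<200)]
u=(q[:,:2]-[513,160.8])@[np.cos(np.radians(28)),np.sin(np.radians(28))]
b=(q[:,:2]-[513,160.8])@[-np.sin(np.radians(28)),np.cos(np.radians(28))]
print("bar z",np.median(q[:,2]).round(1),"ends z",np.median(q[u>25][:,2]),np.median(q[u<-25][:,2]),"along",np.percentile(u,[1,99]),"across",np.percentile(b,[2,98]))
E
```

```text
arm 1 [[442, 182, 22, 93, 6]]
bottles/cap diff 25
bar z 178.5 ends z 178.38210128990102 178.4993933642117 along [-44.89919185  42.58343334] across [-5.3887833   7.54122948]
```

```bash
python3 -c "
from cell import env
print(env.read_state()['time']); env.job_done()"
```

```text
54.8833
the job is handed in; nothing more can be done
```

The T-key released the latch and is back in its stand, upright and fully down. I handed the job in at 54.9 s of the 72 s allowed.

**What happened**
- **Grasp:** My first attempt closed on air just above the bar, without touching it. The real fingertips sit about 36 mm above the reported TCP, so I went lower and the second grasp held.
- **Finding the stem:** The key met the stem's shoulders at the expected height. I turned it clockwise under about 3 N until it dropped the full 16 mm onto the collar, after 60° of turning.
- **Turning the latch:** Torque stayed near 0.09 N m while the arm moved, then rose to 0.157 and 0.177 N m at the stop. I unwound the key to zero torque and drew it out.

**Last checks**
- **Key:** The bar is level at both ends, with its top at 178.5 mm against 180 mm expected. The cameras read about 1 mm low.
- **Bottles and cap:** The before and after top pictures show no real change around them.
- **Latch arm:** It ended at about 40–43°, where the stop is 43°. In that position the casing nearly hides the arm, so the reading comes from only a few pixels in the scene camera; the final top view could not see it. That it reached the stop rests mainly on the torque rise.
- **Setting down:** The last half-millimetre step pressed the key onto the stand floor with about 9 N for a moment, firmer than I intended.
- **Scene camera:** It disagreed with the top and wrist cameras by about 5 mm, so I used it only for comparisons after correcting for that.

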